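# Hang the long-shackle padlock on the carousel's free hook

### The arm

A 6-joint arm with a two-finger parallel gripper is mounted at the origin on the work surface. World frame = base frame: x ahead of the robot, y to its left, z up, the work surface at z = 0. Lengths are in mm, angles in rad, forces in N, time in s.
With the tool pointing down it reaches from about 350 to 1000 mm from the base axis. Payload 7.1 kg.
Tool frame: the origin (TCP) lies where the fingers leave the gripper's body, on its centre line; the fingertips stand 73 mm ahead of it and the grasp point (between the pads) lies 54 mm ahead of it; z points along the fingers, y is the direction in which the jaws open and shut (so a half turn about z gives the same grasp; the last joint's range is limited). The gripper opens to 85 mm and grips with 20 to 120 N. Pads are 22 mm wide; open, the fingers measure 114 mm over their backs; the gripper's body (76 mm by 85 mm) begins 54 mm behind the grasp point. The pads swing forward as they close: fully open they stand 13 mm farther back than shut.
Start: joints at [-1.298, 0.423, 1.63, -0, 1.089, -0.019], TCP at [179.816, -598.558, 303.919] pointing down, gripper open.
Joint ranges: [-3, 3], [-0.9, 2.11], [0.09, 2.58], [-1.31, 4.45], [0.11, 2.69], [-2.54, 2.54]. Speed limits (rad/s): [2.39, 2.39, 3.01, 3.14, 3.14, 3.14].

### API

Orientations are given as [roll, pitch, yaw] about the fixed x, y, z axes, in that order (R = Rz(yaw) Ry(pitch) Rx(roll)).
In Python, from bench import ctrl, eyes, nets gives the robot as it stands. The module is installed in compiled form; this text tells all that it offers.
- The arm moves only by the shell command python3 -m handwheel 'ROWS' [OPENING] [FORCE]. ROWS is JSON, one flat list of numbers, 4 for each row, row after row: the shift along the tool's x, y, z in mm, then the turn about the tool's z in rad. In form: [tx, ty, tz, spin, tx, ty, tz, spin, ...]. A call has 1 to 5 rows; each row is the pose to reach, as a shift and turn from the pose commanded when the call began, along the tool's axes at that moment; what a row does not reach only later rows make up. A row lasts 1/12 s, in which the tool goes at most 41.7 mm and 7.16 degrees, less where a joint would pass 70% of its speed; a pose out of reach is approached as far as the arm can. A call with a gripper value outside its range is refused whole. OPENING is the closure, from -1 (fully open) to 1 (shut), so that 0 is half open, set as the call begins (- or left out, the last holds). The fingers move at their own pace and stop on an object; FORCE is the grip in N (left out, the last holds). Time passes only in rows, so rows that repeat a pose let the fingers close. It gives the time, the measured TCP pose, the force and the opening at its end, in the units of the state.
- ctrl.state(): the state, without advancing time (a new reading comes with each control period).
- eyes.get_image(name): name is "scene" or "top"; returns a dict with "image" (480x640x3 uint8, red, green, blue), "mtx" (3x3 intrinsics, pixels), "extrinsics" (4x4, takes a point from world to camera coordinates). Camera axes: x right, y down, z forward; pixel columns grow to the right and rows downward; lengths in mm; the calibration is good to about 2 mm. A picture is of the moment at which its call begins. There is no depth.
- ctrl.close_job(): hands the job in, once; it reports no verdict.
Trained networks look in the newest picture that a camera, given by its name, has taken for a name from the list of things; names that differ only in an ending like _2 or _b are one class to them, and where a whole thing is asked for, a point or a joint stands for the part that bears it (a point fixed in the world has none). Each returns a list of dicts, best first, with "confidence" (0 to 1); they miss things now and then, are a little off and sometimes report something else, mostly with a low value. They report only what shows in the picture. A call takes as long as a camera call. They do not tell look-alikes from the thing itself.
- nets.spot_in(camera, query): "at" ([column, row] in pixels, amid what is visible of it).
- nets.spot_point(camera, query): "at" ([column, row] in pixels: a listed point, or the origin of a listed thing).
The state is a dict: "t": time; "qpos": joint angles; "joint_vel": joint speeds; "tau": joint torques, N m; "eef_pos": TCP position; "tool_rot": TCP orientation; "contact_force": force on the tool from outside, world axes, zero at the start; "wrist_torque": the same for the moment, N m; "gripper_width": opening from 0.0 (shut) to 1.0 (fully open).
Only numpy, scipy, OpenCV 4.12 (cv2) and the standard library are available. Lean on these libraries where they do the work, as an engineer would, in place of code of your own. Each camera call takes 0.05 s, during which the arm holds its last target.

### The job

The rotary padlock stand on the workbench has four hooks, one of them empty. First turn the carousel until the empty hook points straight out above the flat tab on the stand's base, then hang the large long-shackle padlock on that hook by its shackle. Leave it hanging still there, with the hook still above the tab.

Things in the scene. Friction and masses are not known exactly. Their poses are not given: they have to be found in the camera images.
- stand: Fixed foot of the padlock carousel: steel, 170 mm across. Origin: centre of its underside, on the upright turning axis. Own -x runs along the middle of its flat tab, 44 mm wide, ending 150 mm out, roughly to the robot's right. Grey disc on the post: radius 65 mm, top 155 mm up, 4 hooks 90 degrees apart, 3 with smaller padlocks. Turns either way with slight friction (0.1 N m), stays where left.
- empty_hook (a point): Hanging point of the empty hook, on its bar's centre line: 100 mm from the turning axis, 150 mm above the bench. Own -x points outward along the bar; turns with the disc. Bar 7 mm thick, level from the disc's edge to 120 mm from the axis, then up at 45 degrees to end 130 mm out. The tip's top is 165 mm above the bench, like the shackles on the other hooks.
- knob (a point): Grip point on the black upright knob that turns the disc: on the knob's axis, 190 mm above the bench, 50 mm from the turning axis, exactly opposite the empty hook. Round, 16 to 18 mm thick, standing from 155 to 213 mm above the bench. It spins freely on its own axis, so it can be held from above and carried round in an arc without turning the hand.
- padlock_mid (a point): Centre of the tallest loose padlock, upright, 54 mm above its underside. Brass body 56 (own y) x 26 x 45 mm high, 0.3 kg; closed steel shackle in its y-z plane, bar 9 mm, legs 49 mm over the outsides, 31 between, straight from 45 to 83 mm up, inner top 98, outer 107. Grip across the legs, 72 mm up, closing along own y. Hung, this point is 41 mm below the hook bar's centre line.
Things that resemble listed ones, but are neither listed nor needed, are in the scene too. Leave any orange, purple or turquoise look-alike of the part that bears padlock_mid alone.

How it is judged:
By the outcome, as a careful person would: the job done as asked, in the order asked, and still so for the second after the job is handed in, with the robot touching nothing.
It also fails if it takes over 54 s, if anything falls off the work surface, if the arm or the gripper's body presses on something with over 40 N, if the wrist force passes 120 N, or if a joint passes its speed limit or range.

## Working session

There is one attempt and no reset: what is moved stays moved. The work goes in short steps, Python scripts to look and compute and a shell command to move; the robot and the scene stay as the last step left them, time stands still between calls to the robot, and variables do not carry over. Pictures are saved under pics/ and viewed, and the job is handed in when it is done.

```bash
mkdir -p pics
cat > h.py <<'E'
import numpy as np, cv2
from bench import ctrl, eyes, nets
def save(cam,name,crop=None,scale=1):
    d=eyes.get_image(cam); im=d["image"][:,:,::-1].copy()
    if crop: x0,y0,x1,y1=crop; im=im[y0:y1,x0:x1]
    if scale!=1: im=cv2.resize(im,None,fx=scale,fy=scale,interpolation=cv2.INTER_CUBIC)
    cv2.imwrite("pics/"+name,im); return d
def ray(d,px):
    E=np.array(d["extrinsics"]);K=np.array(d["mtx"]);R=E[:3,:3];t=E[:3,3]
    v=R.T@np.linalg.inv(K)@np.array([px[0],px[1],1.]); return -R.T@t, v
def atz(d,px,z):
    c,v=ray(d,px); return c+v*(z-c[2])/v[2]
def proj(d,p):
    E=np.array(d["extrinsics"]);K=np.array(d["mtx"]);q=K@(E[:3,:3]@np.array(p)+E[:3,3]); return q[:2]/q[2]
def tri(d1,p1,d2,p2):
    c1,v1=ray(d1,p1);c2,v2=ray(d2,p2);v1/=np.linalg.norm(v1);v2/=np.linalg.norm(v2)
    s=np.linalg.lstsq(np.c_[v1,-v2],c2-c1,rcond=None)[0];a=c1+s[0]*v1;b=c2+s[1]*v2
    return (a+b)/2,np.linalg.norm(a-b)
E
python3 - <<'E'
from h import *
np.set_printoptions(precision=1,suppress=True)
D={}
for c in("scene","top"):
    D[c]=save(c,c+"0.png"); print(c,ray(D[c],(320,240))[0])
    for q in("stand","empty_hook","knob","padlock_mid"):
        print(q,[(np.round(r["at"]),round(r["confidence"],2)) for r in nets.spot_point(c,q)])
print(ctrl.state())
E
```

```text
scene [1052.8   99.2  855.5]
stand [(array([445., 341.]), 0.87)]
empty_hook [(array([521., 327.]), 0.96)]
knob [(array([439., 277.]), 0.52)]
padlock_mid [(array([200., 235.]), 0.79), (array([214., 185.]), 0.71), (array([253., 185.]), 0.6), (array([233., 211.]), 0.58)]
top [ 397.3 -139.  1243.3]
stand [(array([184., 217.]), 0.73)]
empty_hook [(array([113., 203.]), 0.7)]
knob [(array([189., 204.]), 0.63)]
padlock_mid [(array([442., 294.]), 0.95), (array([439., 250.]), 0.92), (array([486., 280.]), 0.67), (array([452., 207.]), 0.6)]
{'t': 0.5, 'qpos': array([-1.3,  0.4,  1.6,  0. ,  1.1, -0. ]), 'joint_vel': array([-0., -0., -0., -0., -0., -0.]), 'tau': array([  0. , -55.7, -28.2,  -0. ,   0. ,   0. ]), 'eef_pos': array([ 179.8, -598.5,  303.9]), 'tool_rot': array([-3.1, -0. ,  0.3]), 'contact_force': array([0.1, 0.4, 0.1]), 'wrist_torque': array([ 0.,  0., -0.]), 'gripper_width': 0.9985297921695777}
```

```bash
sleep 3
```

```text
(no output)
```

View pics/scene0.png

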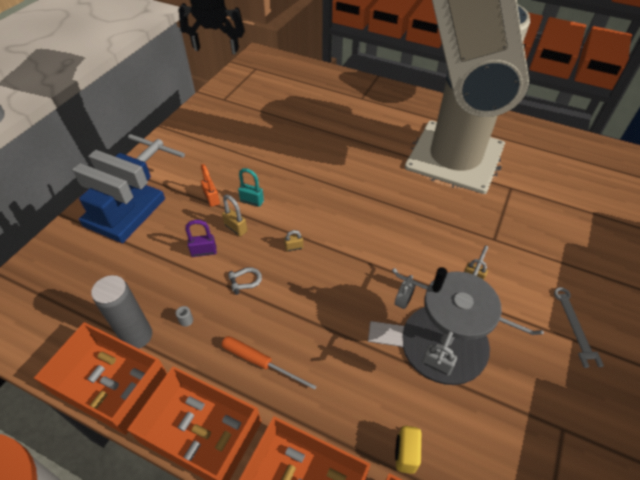

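View pics/top0.png

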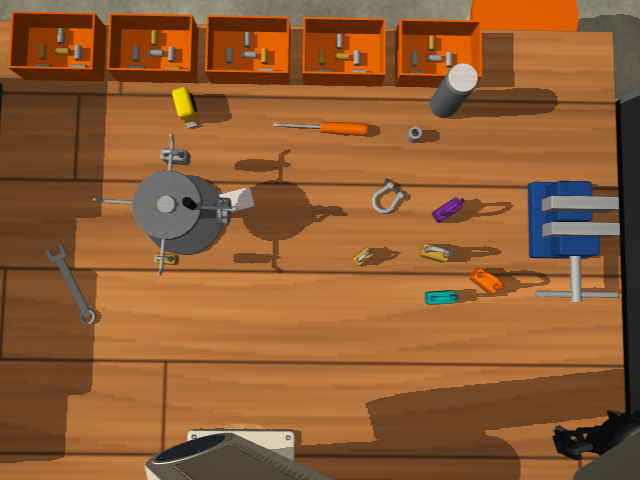

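Run:
```python
from h import *
np.set_printoptions(precision=1,suppress=True)
s=save("scene","s1.png",(180,150,330,290),5);t=save("top","t1.png",(90,130,270,280),4)
save("top","t2.png",(400,190,520,320),5);save("scene","s2.png",(350,230,560,400),3.8)
P=lambda n,c,q:max(nets.spot_point(c,q),key=lambda r:r["confidence"])["at"]
for n,z in(("stand",0),("empty_hook",150),("knob",190)):
    a=P(n,"scene",n);b=P(n,"top",n)
    print(n,atz(s,a,z),atz(t,b,z),tri(s,a,t,b))
print("lock",atz(s,(233,211),54),atz(t,(439,250),54),tri(s,(233,211),t,(439,250)))
print("small",atz(t,(363,257),20))
```

```text
stand [556.7 128.2   0. ] [548.2 130.6   0. ] (array([550. , 130.7, -10.2]), np.float64(4.311355256828116))
empty_hook [552.5 231.8 150. ] [551.5 234.4 150. ] (array([551.7, 233.2, 149.5]), np.float64(2.621784169198489))
knob [556.9  87.4 190. ] [547.6  79.2 190. ] (array([548.8,  84.5, 177.8]), np.float64(5.590566193817596))
lock [ 472.1 -394.7   54. ] [ 478.7 -398.5   54. ] (array([ 476.9, -394.4,   59.5]), np.float64(6.163109942137648))
small [ 464.2 -246.8   20. ]
```

View pics/s1.png

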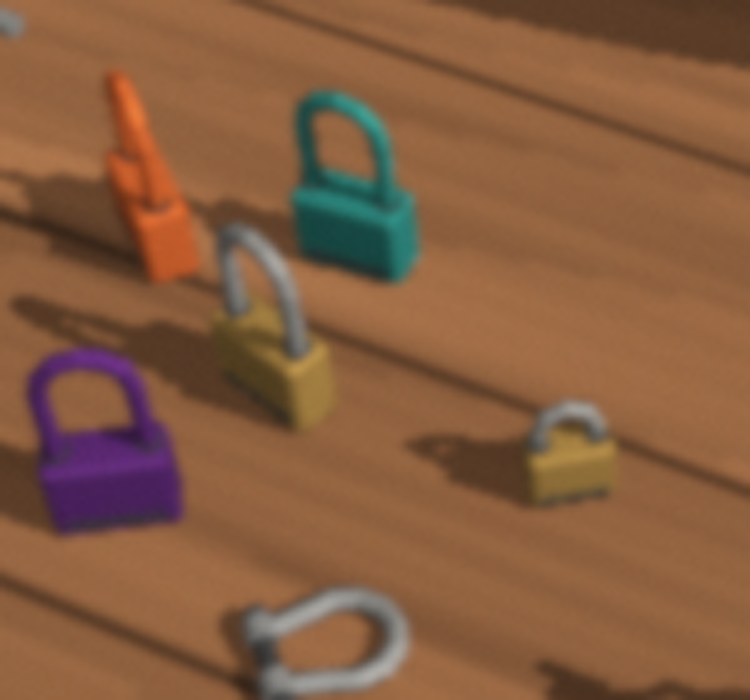

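View pics/t2.png

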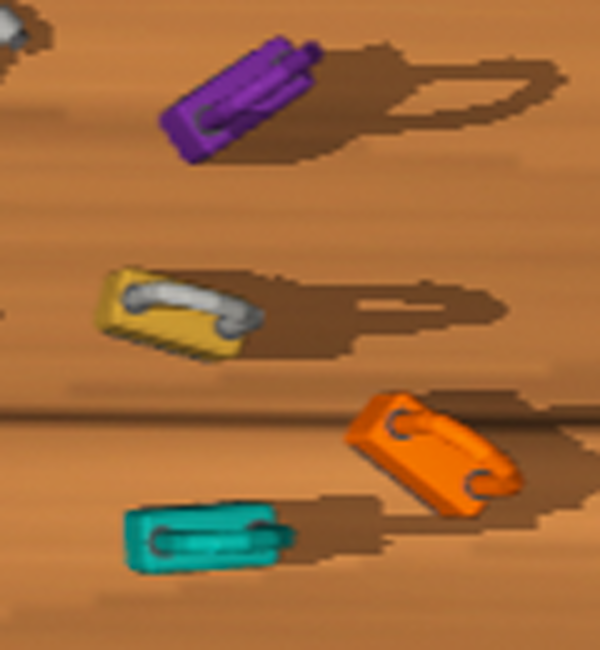

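View pics/t1.png

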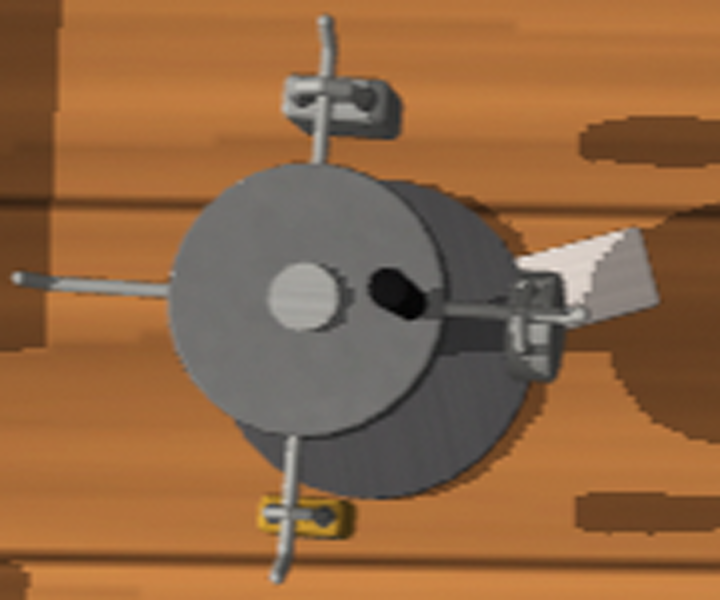

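View pics/s2.png

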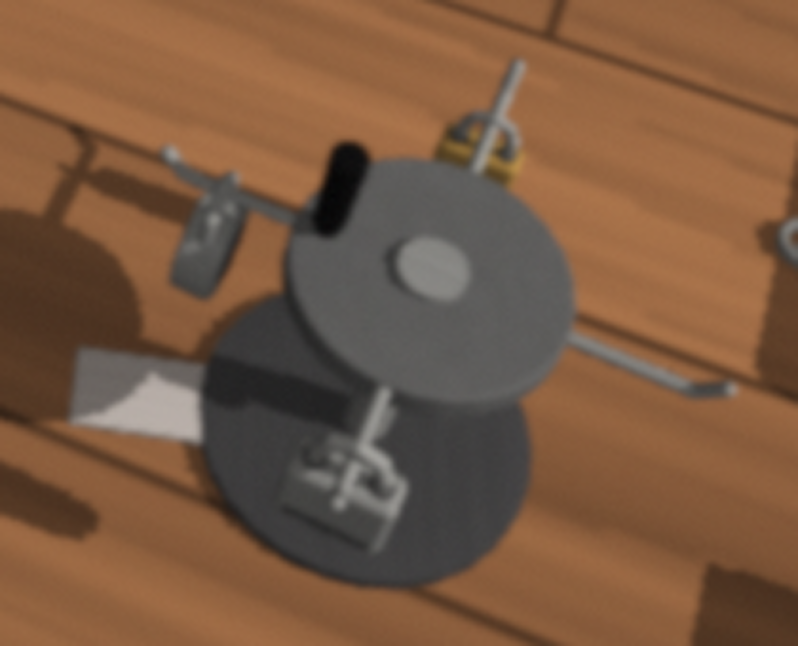

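Run:
```python
from h import *
np.set_printoptions(precision=1,suppress=True)
s=eyes.get_image("scene");t=eyes.get_image("top")
T=lambda u,v:((u+.5)/4-.5+90,(v+.5)/4-.5+130)
S=lambda u,v:((u+.5)/3.8-.5+350,(v+.5)/3.8-.5+230)
print("disc",atz(t,T(306,300),155))
tips=[atz(t,T(*p),161) for p in((18,278),(583,314),(326,20),(277,578))]
tipsS=[atz(s,S(*p),161) for p in((730,389),(170,156),(342,505),(517,66))]
for w in(tips,tipsS):
  for p in w: print(p)
  print("c",sum(w[:2])/2,sum(w[2:])/2, "ang",[np.degrees(np.arctan2(*(w[i]-w[j])[[1,0]])) for i,j in((0,1),(2,3))])
print("tab top",[atz(t,T(*p),3) for p in((633,228),(658,302),(520,258),(575,326))])
print("tab sc",[atz(s,S(*p),3) for p in((78,347),(70,423),(203,367),(203,442))])
print("knob top",atz(t,T(388,285),213),"bot",atz(t,T(410,302),155))
print("knob sc",atz(s,S(351,155),213),atz(s,S(328,228),155))
T2=lambda u,v:((u+.5)/5-.5+400,(v+.5)/5-.5+190)
S1=lambda u,v:((u+.5)/5-.5+180,(v+.5)/5-.5+150)
# body top corners z=45
for p in((117,268),(97,325),(210,361),(240,355)): print("body",p,atz(t,T2(*p),45))
print("legs top",atz(t,T2(133,300),47),atz(t,T2(230,325),47))
print("legs sc",atz(s,S1(237,312),47),atz(s,S1(302,352),47))
print("apex",tri(s,S1(258,238),t,T2(195,293)))
```

```text
disc [549.3 132.4 155. ]
[556.7 263.8 161. ]
[543.8   3.  161. ]
[680.6 126.4 161. ]
[419.9 139.6 161. ]
c [550.2 133.4 161. ] [550.3 133.  161. ] ang [np.float64(87.184188383437), np.float64(-2.892648127006429)]
[557.6 264.5 161. ]
[546.9   6.1 161. ]
[681.2 129.9 161. ]
[421.9 140.4 161. ]
c [552.3 135.3 161. ] [551.6 135.1 161. ] ang [np.float64(87.62226631120419), np.float64(-2.307650410260364)]
tab top [array([611.8,  -1.7,   3. ]), array([572.2, -15.9,   3. ]), array([594.7,  57.9,   3. ]), array([558.7,  27.7,   3. ])]
tab sc [array([570.7, -16.2,   3. ]), array([613.9,  -3.2,   3. ]), array([553.1,  47.9,   3. ]), array([594.2,  62.4,   3. ])]
knob top [548.4  82.2 213. ] bot [549.1  84.2 155. ]
knob sc [549.9  83.8 213. ] [549.1  84.7 155. ]
body (117, 268) [ 492.8 -367.6   45. ]
body (97, 325) [ 469.3 -359.3   45. ]
body (210, 361) [ 455.2 -405.6   45. ]
body (240, 355) [ 457.8 -418.    45. ]
legs top [ 479.6 -373.7   47. ] [ 469.9 -413.5   47. ]
legs sc [ 475.7 -409.6   47. ] [ 483.5 -370.2   47. ]
apex (array([ 478.6, -386.1,  108.3]), np.float64(0.5983441724426306))
```

Run:
```python
from h import *
save("top","t3.png",(410,230,470,275),12)
```

```text
(no output)
```

View pics/t3.png

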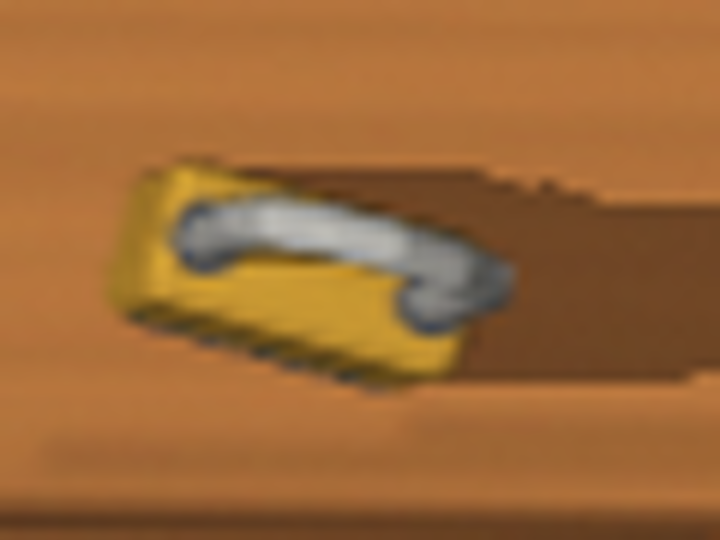

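```bash
cat >> h.py <<'E'
from scipy.spatial.transform import Rotation as Ro
def to(x,y,z,yawdeg=None):
    s=ctrl.state(); R=Ro.from_euler("xyz",s["tool_rot"]).as_matrix()
    d=R.T@(np.array([x,y,z])-s["eef_pos"])
    yaw=np.degrees(np.arctan2(R[1,0],R[0,0]))
    sp=0 if yawdeg is None else np.radians(-((yawdeg-yaw+180)%360-180))
    print("t%.2f"%s["t"],"pos",s["eef_pos"].round(1),"yaw%.1f"%yaw,"tilt",np.degrees(np.arccos(-R[2,2])).round(2),"F",s["contact_force"].round(1),"w%.2f"%s["gripper_width"],"-> shift",d.round(1),"spin %.3f"%sp)
E
python3 -c "
from h import *
to(549.2,83.7,304,106.5)"
```

```text
t1.15 pos [ 179.8 -598.6  303.9] yaw16.7 tilt 0.0 F [0.7 0.6 0.2] w1.00 -> shift [ 5.500e+02 -5.472e+02 -1.000e-01] spin -1.567
```

```bash
python3 -m handwheel '[550,-547,0,-1.567, 550,-547,0,-1.567, 550,-547,0,-1.567, 550,-547,0,-1.567, 550,-547,0,-1.567]' -0.2 30; python3 -c "
from h import *
to(549.2,83.7,304,106.5)"
```

```text
t: 1.57
eef_pos: [279.4, -413.7, 303.9]
tool_rot: [3.141, -0.0, 0.922]
contact_force: [0.7, -1.0, -0.7]
gripper_width: 0.596
t1.57 pos [ 279.4 -413.7  303.9] yaw52.8 tilt 0.01 F [ 0.7 -1.  -0.7] w0.60 -> shift [ 5.593e+02 -8.540e+01 -1.000e-01] spin -0.937
```

```bash
python3 -m handwheel '[559,-85,0,-0.937, 559,-85,0,-0.937, 559,-85,0,-0.937, 559,-85,0,-0.937, 559,-85,0,-0.937]'; python3 -c "
from h import *
to(549.2,83.7,304,106.5)"
```

```text
t: 1.98
eef_pos: [380.0, -231.0, 304.3]
tool_rot: [3.141, 0.0, 1.548]
contact_force: [0.6, -1.4, -0.5]
gripper_width: 0.602
t1.98 pos [ 380.  -231.   304.3] yaw88.7 tilt 0.05 F [ 0.6 -1.4 -0.5] w0.60 -> shift [3.186e+02 1.618e+02 2.000e-01] spin -0.311
```

```bash
python3 -m handwheel '[319,162,0,-0.311, 319,162,0,-0.311, 319,162,0,-0.311, 319,162,0,-0.311, 319,162,0,-0.311]'; python3 -c "
from h import *
to(549.2,83.7,304,106.5)"
```

```text
t: 2.4
eef_pos: [479.8, -47.8, 304.3]
tool_rot: [3.141, 0.0, 1.853]
contact_force: [0.2, -0.4, -0.3]
gripper_width: 0.6
t2.40 pos [479.8 -47.8 304.3] yaw106.2 tilt 0.04 F [ 0.2 -0.4 -0.3] w0.60 -> shift [107.  103.3   0.3] spin -0.006
```

```bash
python3 -m handwheel '[107,103,0,-0.006, 107,103,0,-0.006, 107,103,0,-0.006, 107,103,0,-0.006, 107,103,0,-0.006]'; python3 -c "
from h import *
to(549.2,83.7,244,106.5)
save('scene','s4.png',(350,130,560,330),3.8);save('top','t4.png',(60,120,280,280),3.6);"
```

```text
t: 2.82
eef_pos: [550.4, 85.6, 304.2]
tool_rot: [3.139, -0.001, 1.863]
contact_force: [0.1, 0.2, 0.1]
gripper_width: 0.597
t2.82 pos [550.4  85.6 304.2] yaw106.7 tilt 0.15 F [0.1 0.2 0.1] w0.60 -> shift [-1.5 -1.9 60.2] spin 0.004
```

View pics/s4.png

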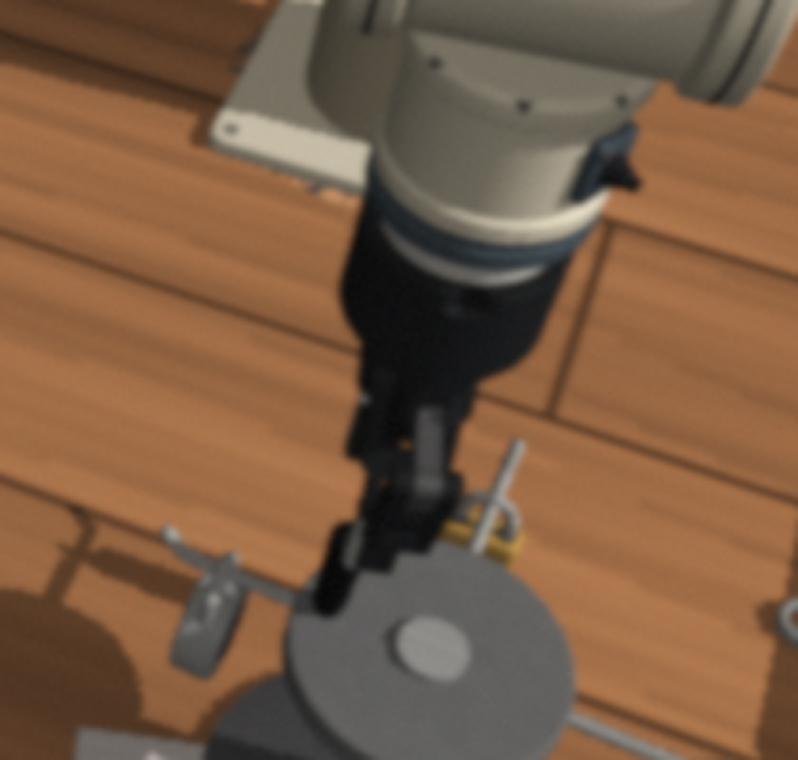

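View pics/t4.png

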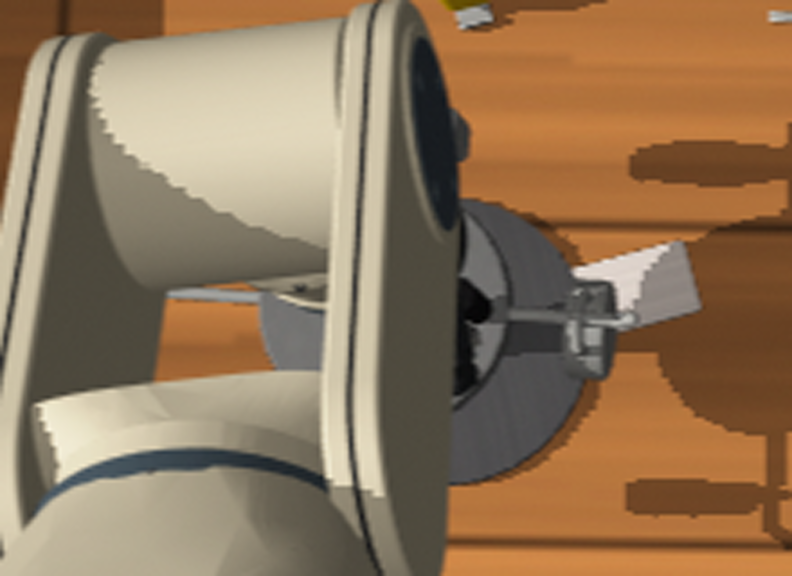

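```bash
python3 -m handwheel '[0,0,15,0, 0,0,35,0, 0,0,52,0, 0,0,60,0, 0,0,60,0]'; python3 -c "
from h import *
to(549.2,83.7,244,106.5)
save('scene','s5.png',(350,130,560,330),3.8)"
```

```text
t: 3.33
eef_pos: [546.8, 80.3, 242.2]
tool_rot: [-3.138, -0.001, 1.857]
contact_force: [-1.1, 0.0, -0.9]
gripper_width: 0.599
t3.33 pos [546.8  80.3 242.2] yaw106.4 tilt 0.23 F [-1.1  0.  -0.9] w0.60 -> shift [ 2.6  3.2 -1.8] spin -0.001
```

View pics/s5.png

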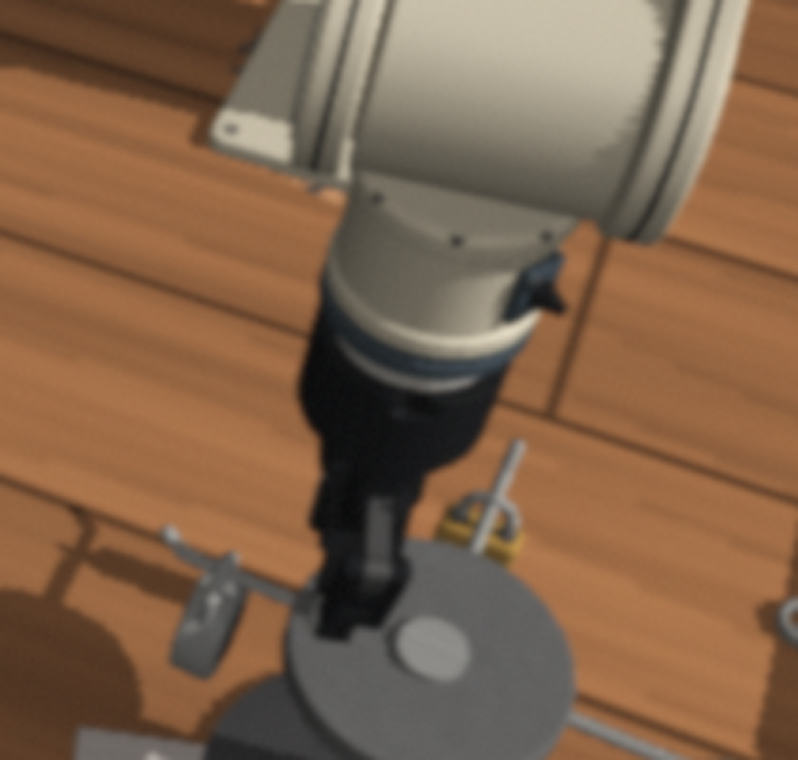

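```bash
python3 -m handwheel '[0,0,0,0, 0,0,0,0, 0,0,0,0, 0,0,0,0, 0,0,0,0]' 1 30; python3 -c "
from h import *
to(549.2,83.7,244,106.5)"
```

```text
t: 3.8
eef_pos: [549.0, 81.6, 245.1]
tool_rot: [3.139, 0.0, 1.859]
contact_force: [-0.7, -0.7, 6.7]
gripper_width: 0.198
t3.80 pos [549.   81.6 245.1] yaw106.5 tilt 0.13 F [-0.7 -0.7  6.7] w0.20 -> shift [1.9 0.8 1.1] spin 0.000
```

```bash
cat >> h.py <<'E'
C=np.array([551.2,133.9])
def arc(a0,a1,n,r=50,z=245):
    s=ctrl.state(); R=Ro.from_euler("xyz",s["tool_rot"]).as_matrix(); p=s["eef_pos"]
    print("now ang %.1f r %.1f"%(np.degrees(np.arctan2(*(p[:2]-C)[::-1])),np.hypot(*(p[:2]-C))))
    for a in np.linspace(a0,a1,n+1)[1:]:
        q=np.r_[C+r*np.array([np.cos(np.radians(a)),np.sin(np.radians(a))]),z]
        print((R.T@(q-p)).round(1),end=" ")
    print()
E
python3 -c "
from h import *
arc(-92.5,-132.5,5)"
```

```text
now ang -92.4 r 52.3
[ 4.9 -5.7  0.1] [  8.5 -11.7   0.1] [ 12.9 -17.1   0.1] [ 18.  -21.9   0.1] [ 23.7 -25.9   0. ]
```

```bash
python3 -m handwheel '[4.5,-5.7,0,0, 8.5,-11.7,0,0, 12.9,-17.1,0,0, 18,-21.9,0,0, 23.7,-25.9,0,0]'; python3 -c "
from h import *
to(549.2,83.7,244,106.5);arc(-132.5,-172.5,5)"
```

```text
t: 4.22
eef_pos: [516.9, 96.2, 245.1]
tool_rot: [3.14, 0.002, 1.859]
contact_force: [-0.3, -4.3, 7.8]
gripper_width: 0.193
t4.22 pos [516.9  96.2 245.1] yaw106.5 tilt 0.11 F [-0.3 -4.3  7.8] w0.19 -> shift [-21.2  27.4   1.2] spin 0.000
now ang -132.3 r 50.9
[ 6.8 -2.4  0.1] [13.4 -4.7  0.1] [20.3 -6.1  0.1] [27.3 -6.4  0. ] [34.2 -5.8  0. ]
```

Forces are low; continue.

```bash
python3 -m handwheel '[6.5,-2.6,0,0, 13.4,-4.7,0,0, 20.3,-6.1,0,0, 27.3,-6.4,0,0, 34.2,-5.8,0,0]'; python3 -c "
from h import *
to(549.2,83.7,244,106.5);arc(-172.5,-212.5,5)"
```

```text
t: 4.63
eef_pos: [502.0, 128.1, 245.1]
tool_rot: [3.139, 0.001, 1.859]
contact_force: [2.7, -2.5, 5.3]
gripper_width: 0.194
t4.63 pos [502.  128.1 245.1] yaw106.5 tilt 0.15 F [ 2.7 -2.5  5.3] w0.19 -> shift [-56.   32.6   1.3] spin 0.000
now ang -173.3 r 49.5
[6.2 1.  0.1] [12.7  3.5  0.1] [18.8  6.8  0.1] [24.4 11.   0.1] [29.3 16.   0.1]
```

```bash
python3 -m handwheel '[6.5,1.0,0,0, 12.7,3.5,0,0, 18.8,6.8,0,0, 24.4,11,0,0, 29.3,16,0,0]'; python3 -c "
from h import *
to(549.2,83.7,244,106.5);arc(-212.5,-253.5,5)"
```

```text
t: 5.05
eef_pos: [510.5, 160.6, 245.2]
tool_rot: [3.137, 0.002, 1.86]
contact_force: [8.0, -8.6, 3.2]
gripper_width: 0.194
t5.05 pos [510.5 160.6 245.2] yaw106.6 tilt 0.3 F [ 8.  -8.6  3.2] w0.19 -> shift [-84.7  15.2   1.4] spin 0.001
now ang 146.8 r 48.6
[4.9 4.3 0.2] [ 8.3 10.6  0.2] [10.8 17.3  0.2] [12.4 24.3  0.2] [12.9 31.4  0.3]
```

```bash
python3 -m handwheel '[4.6,4.6,0,0, 8.0,10.6,0,0, 10.5,17.3,0,0, 12.0,24.3,0,0, 12.3,31.4,0,0]'; python3 -m handwheel '[0,0,0,0, 0,0,0,0]';python3 -c "
from h import *
to(549.2,83.7,244,106.5);arc(-253.5,-253.5,1)
save('scene','s6.png',(330,200,570,400),3.3);save('top','t6.png',(90,130,270,280),4)
for c in ('scene','top'):
  d=eyes.get_image(c)
  print([(r['at'],r['confidence'],atz(d,r['at'],150)) for r in nets.spot_point(c,'empty_hook')])"
```

```text
t: 5.47
eef_pos: [536.5, 179.9, 245.1]
tool_rot: [3.14, 0.004, 1.86]
contact_force: [0.8, -12.5, 10.5]
gripper_width: 0.196
t: 5.63
eef_pos: [537.3, 180.1, 245.1]
tool_rot: [3.138, 0.003, 1.859]
contact_force: [7.4, -11.8, 6.3]
gripper_width: 0.191
t5.63 pos [537.3 180.1 245.1] yaw106.5 tilt 0.3 F [  7.4 -11.8   6.3] w0.19 -> shift [-95.8 -16.    1.4] spin 0.001
now ang 106.7 r 48.2
[1.8 0.2 0.1] 
[([404.3, 294.7], 0.89, array([579.73994525,  37.95618295, 150.        ]))]
[([219.8, 189.2], 0.61, array([580.66476005,  34.46507553, 150.        ]))]
```

View pics/s6.png

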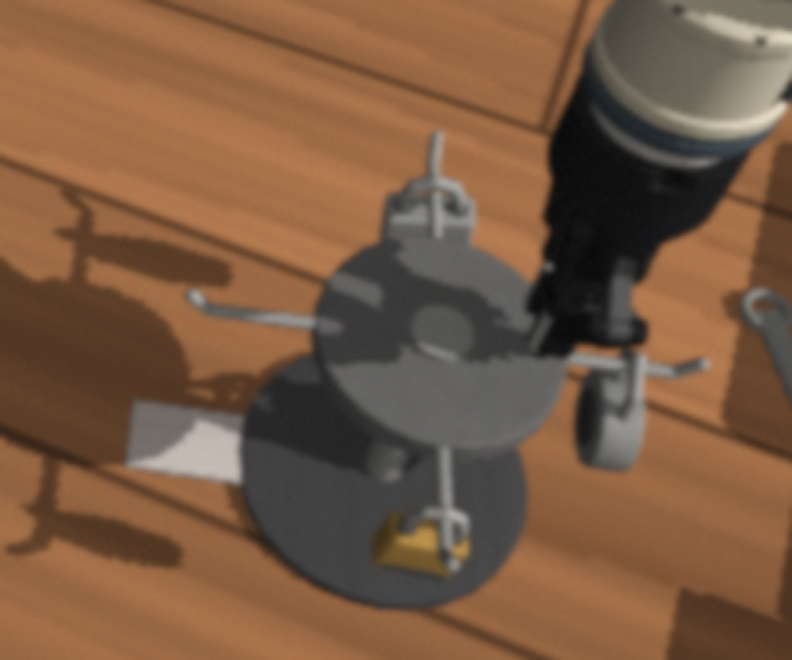

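View pics/t6.png

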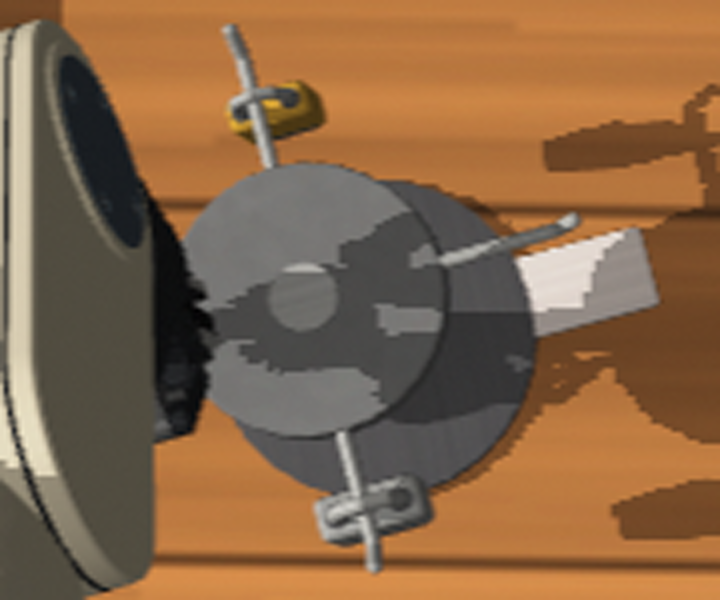

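Run:
```python
from h import *
np.set_printoptions(precision=1,suppress=True)
s=eyes.get_image("scene");t=eyes.get_image("top")
T=lambda u,v:((u+.5)/4-.5+90,(v+.5)/4-.5+130)
S=lambda u,v:((u+.5)/3.3-.5+330,(v+.5)/3.3-.5+200)
ang=lambda a,b:np.degrees(np.arctan2(*(a-b)[[1,0]]))
h=atz(t,T(573,219),161);a=atz(t,T(232,31),161);b=atz(t,T(374,568),161)
print("top tips",h,a,b,"c",(a+b)/2,ang(h,(a+b)/2),"perp",ang(a,b)-90,ang(h,np.r_[C,0]))
# hook straight bar
print("bar",ang(atz(t,T(535,236),150),atz(t,T(445,262),150)))
h=atz(s,S(195,298),161);a=atz(s,S(453,565),161);b=atz(s,S(437,137),161);k=atz(s,S(704,365),161)
print("sc tips",h,a,b,k,"c",(a+b)/2,(h+k)/2 if 0 else '',ang(h,(a+b)/2),"perp",ang(a,b)-90)
for z in(0,3,6):
  e=[atz(t,T(*p),z) for p in((637,227),(658,301),(520,258),(537,335))]
  print(z,"tab",ang(e[0],e[2]),ang(e[1],e[3]),ang(e[0],e[1])-90,ang((e[0]+e[1])/2,np.r_[C,0]),(e[0]+e[1])/2)
  e=[atz(s,S(*p),z) for p in((136,402),(128,466),(243,416),(241,484))]
  print(z,"tabS",ang(e[0],e[2]),ang(e[1],e[3]),ang(e[0],e[1])-90,ang((e[0]+e[1])/2,np.r_[C,0]),(e[0]+e[1])/2)
```

```text
top tips [588.3   8.7 161. ] [674.6 169.9 161. ] [425.1  95.5 161. ] c [549.8 132.7 161. ] -72.77910128564457 perp -73.38402047851356 -73.50465288054792
bar -72.72807064842037
sc tips [589.6  11.4 161. ] [676.3 171.8 161. ] [427.5  97.1 161. ] [514.8 259.5 161. ] c [551.9 134.4 161. ]  -72.92545018282316 perp -73.2866638487429
0 tab -74.04087484116127 -73.24729831510477 -73.03666122775603 -73.73742318464181 [593.   -9.6   0. ]
0 tabS -72.76283609799243 -74.3388210256341 -254.35277347223078 -74.55053926458186 [590.7  -8.9  -0. ]
3 tab -74.04087484116127 -73.24729831510473 -73.03666122775607 -73.94456281446254 [592.6  -9.9   3. ]
3 tabS -72.76283609799253 -74.33882102563415 -254.35277347223075 -73.90761581671092 [592.3  -8.5   3. ]
6 tab -74.04087484116134 -73.2472983151048 -73.03666122775604 -74.15123384766153 [592.1 -10.2   6. ]
6 tabS -72.76283609799242 -74.33882102563409 -254.35277347223078 -73.26542994424521 [593.9  -8.1   6. ]
```

```bash
python3 -m handwheel '[-1.5,0,0,0, -2.5,0,0,0, -2.5,0,0,0]'; python3 -m handwheel '[0,0,0,0, 0,0,0,0, 0,0,0,0, 0,0,-20,0, 0,0,-55,0]' -0.2; python3 -c "
from h import *
to(478,-389,304,166)"
```

```text
t: 6.28
eef_pos: [537.0, 179.3, 245.1]
tool_rot: [3.138, -0.0, 1.859]
contact_force: [1.6, -0.6, 6.0]
gripper_width: 0.194
t: 6.7
eef_pos: [533.4, 178.4, 295.5]
tool_rot: [-3.132, 0.0, 1.859]
contact_force: [0.7, 0.2, -1.0]
gripper_width: 0.595
t6.70 pos [533.4 178.4 295.5] yaw106.5 tilt 0.53 F [ 0.7  0.2 -1. ] w0.60 -> shift [-528.2 -214.5   -6.5] spin -1.038
```

Run:
```python
from h import *
np.set_printoptions(precision=1,suppress=True)
s=save("scene","s7.png",(205,185,265,245),10);t=eyes.get_image("top")
T=lambda u,v:((u+.5)/12-.5+410,(v+.5)/12-.5+230)
a=atz(t,T(203,248),45);b=atz(t,T(430,308),45);print(a,b,(a+b)/2,np.linalg.norm(a-b),np.degrees(np.arctan2(*(a-b)[[1,0]])))
# body outline model projection in both views for candidate pose
def model(x,y,deg):
    c,sn=np.cos(np.radians(deg)),np.sin(np.radians(deg))  # own y axis along deg
    f=lambda yy,xx,z:np.array([x+yy*c+xx*sn,y+yy*sn-xx*c,z])
    return f
import itertools
def draw(d,f,off,sc,name,shape):
    im=d["image"][:,:,::-1]; x0,y0,x1,y1=off; im=cv2.resize(im[y0:y1,x0:x1].copy(),None,fx=sc,fy=sc,interpolation=cv2.INTER_CUBIC)
    q=lambda p:tuple(int(v) for v in ((proj(d,p)-[x0,y0]+.5)*sc-.5))
    for z in(0,45):
        pts=[q(f(*p,z)) for p in((-28,-13),(-28,13),(28,13),(28,-13))]
        cv2.polylines(im,[np.array(pts)],True,(255,0,0),1)
    for o,l in((24.5,82.5),(15.5,82.5)):
        pts=[f(o,0,45)]+[f(o*np.cos(u),0,82.5+o*np.sin(u)) for u in np.linspace(0,np.pi,13)]+[f(-o,0,45)]
        cv2.polylines(im,[np.array([q(p) for p in pts])],False,(0,255,0),1)
    cv2.imwrite("pics/"+name,im)
f=model(477,-391.5,76)
draw(t,f,(410,225,475,280),10,"m_t.png",0)
draw(s,f,(205,185,265,245),10,"m_s.png",0)
```

```text
[ 478.5 -374.7   45. ] [ 468.8 -413.5   45. ] [ 473.7 -394.1   45. ] 40.02360838005956 75.94675325149007
```

View pics/m_t.png

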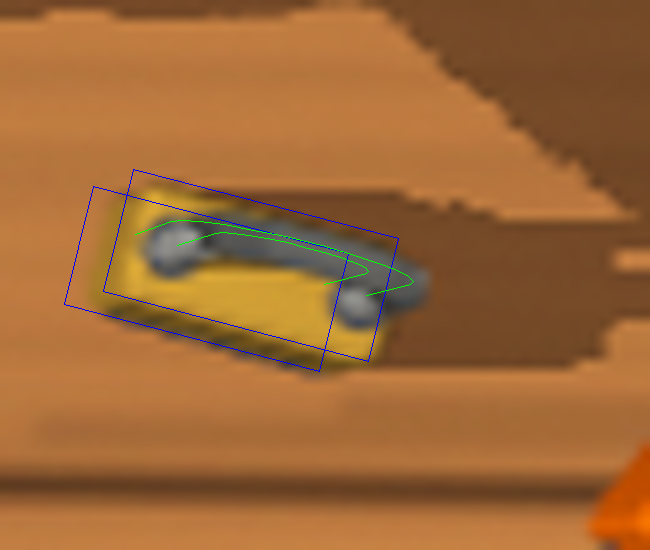

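View pics/m_s.png

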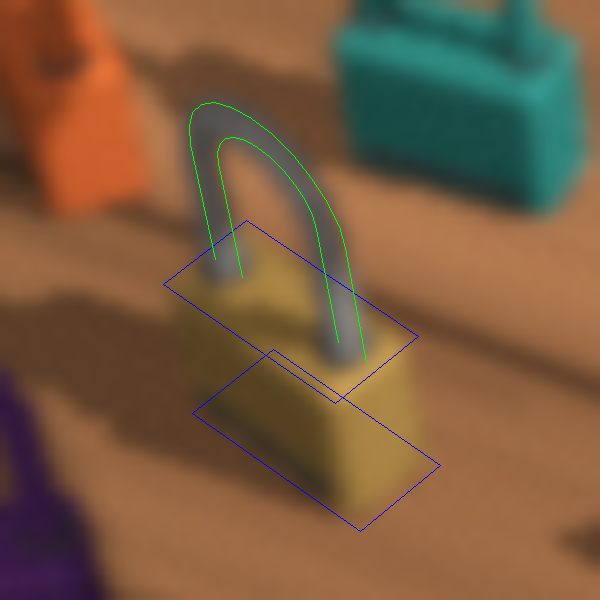

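```bash
python3 -m handwheel '[-531,-217,-8,-1.038, -531,-217,-8,-1.038, -531,-217,-8,-1.038, -531,-217,-8,-1.038, -531,-217,-8,-1.038]' -0.75 30;  python3 -c "
from h import *
to(476.5,-393,300,166)"
```

```text
t: 7.22
eef_pos: [516.5, -12.0, 301.2]
tool_rot: [-3.141, -0.001, 2.436]
contact_force: [0.2, -0.2, -0.0]
gripper_width: 0.872
t7.22 pos [516.5 -12.  301.2] yaw139.6 tilt 0.04 F [ 0.2 -0.2 -0. ] w0.87 -> shift [-216.4 -316.     1.2] spin -0.461
```

```bash
python3 -m handwheel '[-216,-316,1,-0.461, -216,-316,1,-0.461, -216,-316,1,-0.461, -216,-316,1,-0.461, -216,-316,1,-0.461]';  python3 -c "
from h import *
to(476.5,-393,300,166)
t=save('top','t8.png',(60,100,300,300),3.2)
save('scene','s8.png',(330,200,570,400),3.3)"
```

```text
t: 7.63
eef_pos: [495.7, -201.4, 300.7]
tool_rot: [3.141, -0.001, 2.898]
contact_force: [0.5, -0.3, -0.4]
gripper_width: 0.875
t7.63 pos [ 495.7 -201.4  300.7] yaw166.0 tilt 0.05 F [ 0.5 -0.3 -0.4] w0.88 -> shift [ -27.6 -190.5    0.6] spin 0.000
```

View pics/t8.png

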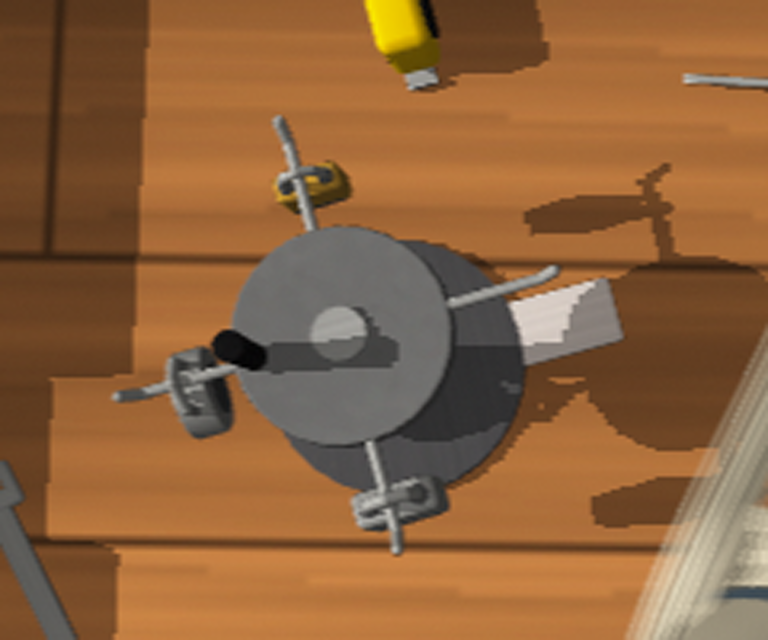

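```bash
python3 - <<'E'
from h import *
np.set_printoptions(precision=1,suppress=True)
t=eyes.get_image("top")
T=lambda u,v:((u+.5)/3.2-.5+60,(v+.5)/3.2-.5+100)
w=[atz(t,T(*p),161) for p in((551,271),(119,397),(280,122),(397,549))]
ang=lambda a,b:np.degrees(np.arctan2(*(a-b)[[1,0]]))
print(w,ang(w[0],w[1]),ang(w[2],w[3])-90,sum(w)/4)
E
python3 -m handwheel '[-28,-190,0,0, -28,-190,0,0, -28,-190,0,0, -28,-190,0,0, -28,-190,0,0]'
python3 -c "
from h import *
to(476.5,-393,126,166)
save('scene','s9.png',(170,100,310,260),3.8);save('top','t9.png',(380,180,540,340),3.8)"
```

```text
[array([588.3,  10.6, 161. ]), array([511. , 256.7, 161. ]), array([673.8, 170.8, 161. ]), array([425.9,  94.4, 161. ])] -72.57171248245578 -72.88409708372544 [549.7 133.1 161. ]
t: 8.2
eef_pos: [476.5, -393.2, 300.7]
tool_rot: [-3.141, 0.0, 2.891]
contact_force: [0.6, -0.1, -0.3]
gripper_width: 0.876
t8.20 pos [ 476.5 -393.2  300.7] yaw165.6 tilt 0.02 F [ 0.6 -0.1 -0.3] w0.88 -> shift [  0.    0.3 174.7] spin -0.006
```

View pics/s9.png

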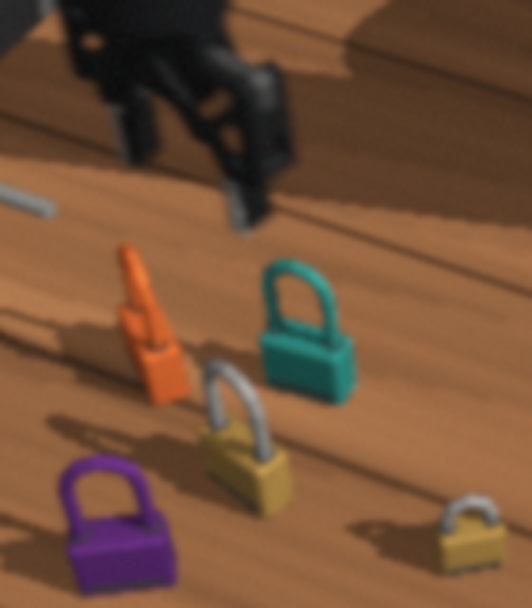

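```bash
python3 -m handwheel '[0,0,30,0, 0,0,65,0, 0,0,100,0, 0,0,115,0, 0,0,115,0]'
python3 -c "
from h import *
to(476.5,-393,126,166)
save('scene','s10.png',(170,130,310,260),4.5);save('top','t10.png',(380,180,540,340),3.8)"
```

```text
t: 8.72
eef_pos: [475.1, -387.4, 181.6]
tool_rot: [3.137, -0.008, 2.893]
contact_force: [-0.9, -0.2, -0.3]
gripper_width: 0.878
t8.72 pos [ 475.1 -387.4  181.6] yaw165.7 tilt 0.52 F [-0.9 -0.2 -0.3] w0.88 -> shift [-3.2 -5.3 55.6] spin -0.005
```

View pics/s10.png

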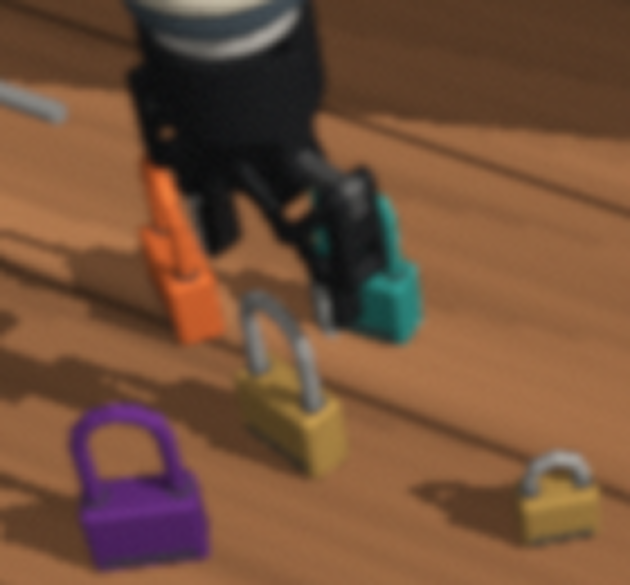

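```bash
python3 -m handwheel '[0,0,0,0, 0,0,0,0, 0,0,0,0]'
python3 -c "
from h import *
to(476.5,-393,126,166)
save('scene','s11.png',(190,150,290,240),6)"
```

```text
t: 9.07
eef_pos: [477.3, -391.5, 187.8]
tool_rot: [-3.14, 0.003, 2.891]
contact_force: [0.5, -1.1, 0.6]
gripper_width: 0.872
t9.07 pos [ 477.3 -391.5  187.8] yaw165.7 tilt 0.16 F [ 0.5 -1.1  0.6] w0.87 -> shift [ 0.6 -1.6 61.8] spin -0.006
```

View pics/s11.png

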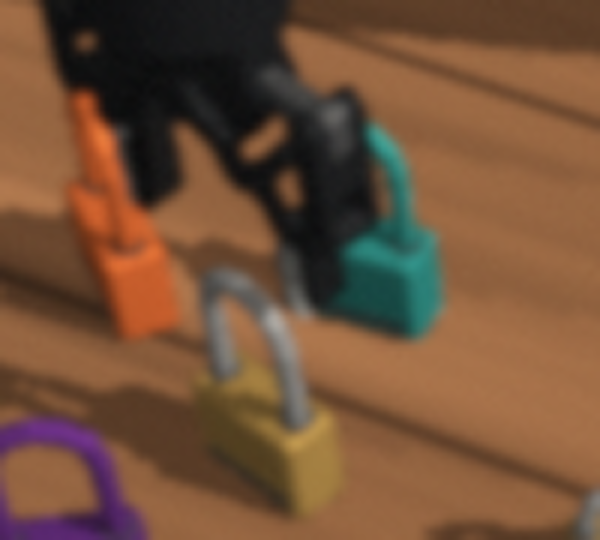

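```bash
python3 -m handwheel '[0,-1,8,0, 0,-1,18,0, 0,-1,28,0, 0,-1,33,0, 0,-1,35,0]'
python3 -c "
from h import *
to(476.5,-393,126,166)
save('scene','s12.png',(190,150,290,240),6)"
```

```text
t: 9.53
eef_pos: [475.5, -391.6, 149.1]
tool_rot: [3.14, -0.003, 2.891]
contact_force: [1.0, 0.7, 0.3]
gripper_width: 0.878
t9.53 pos [ 475.5 -391.6  149.1] yaw165.6 tilt 0.17 F [1.  0.7 0.3] w0.88 -> shift [-1.4 -1.1 23.1] spin -0.006
```

View pics/s12.png

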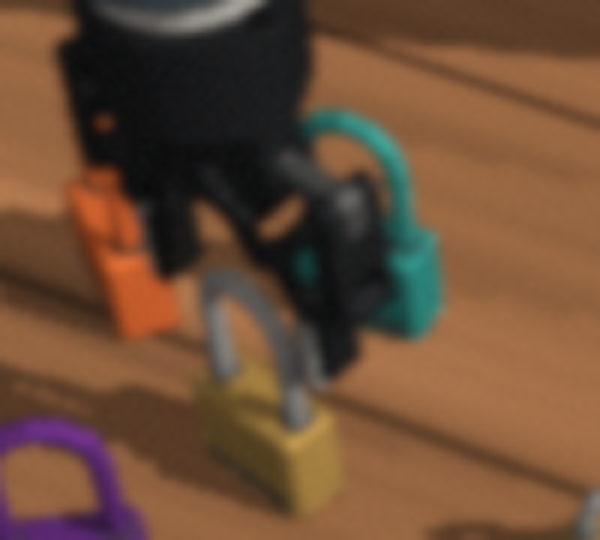

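```bash
python3 -m handwheel '[0,0,8,0, 0,0,16,0, 0,0,22,0, 0,0,24,0, 0,0,24,0]'
python3 -c "
from h import *
to(476.5,-393,126,166)
save('scene','s13.png',(190,150,290,240),6)"
```

```text
t: 10.0
eef_pos: [475.9, -391.9, 126.2]
tool_rot: [3.141, -0.001, 2.891]
contact_force: [-0.1, -0.3, -1.1]
gripper_width: 0.873
t10.00 pos [ 475.9 -391.9  126.2] yaw165.7 tilt 0.08 F [-0.1 -0.3 -1.1] w0.87 -> shift [-0.8 -0.9  0.2] spin -0.006
```

View pics/s13.png

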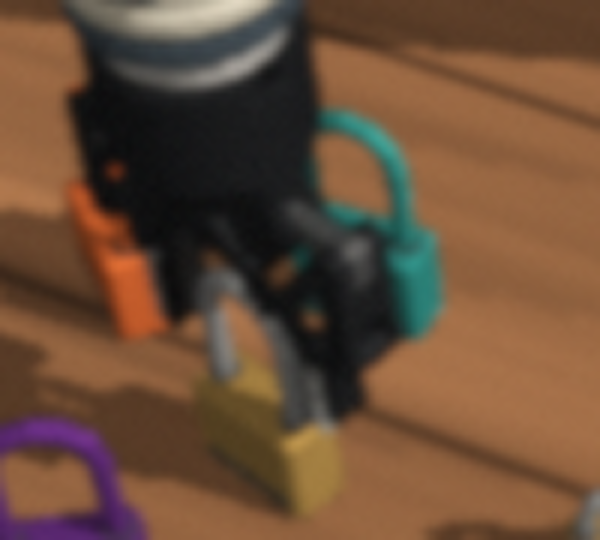

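```bash
python3 -m handwheel '[0,0,0,0, 0,0,0,0, 0,0,0,0, 0,0,0,0, 0,0,0,0]' 1 60;python3 -m handwheel '[0,0,0,0, 0,0,-10,0, 0,0,-25,0, 0,0,-40,0, 0,0,-40,0]'
python3 -c "
from h import *
to(476.5,-393,126,166)
save('scene','s14.png',(190,130,290,240),6);save('top','t14.png',(380,180,540,340),3.8)"
```

```text
t: 10.47
eef_pos: [476.6, -392.6, 127.9]
tool_rot: [-3.141, 0.001, 2.891]
contact_force: [-0.5, -1.7, 5.2]
gripper_width: 0.553
t: 10.88
eef_pos: [477.2, -392.8, 169.6]
tool_rot: [-3.14, 0.003, 2.891]
contact_force: [0.6, -0.5, -3.8]
gripper_width: 0.549
t10.88 pos [ 477.2 -392.8  169.6] yaw165.6 tilt 0.19 F [ 0.6 -0.5 -3.8] w0.55 -> shift [ 0.7 -0.3 43.6] spin -0.006
```

View pics/s14.png

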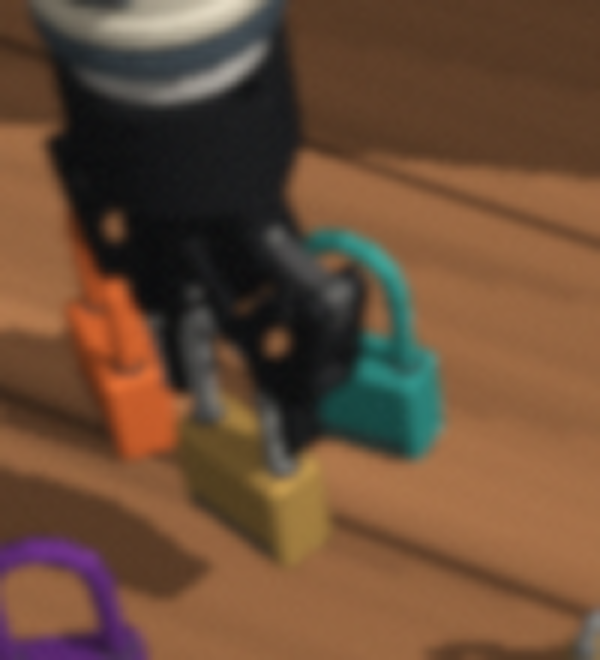

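```bash
python3 -m handwheel '[0,0,-30,0, 0,0,-65,0, 0,0,-90,0, 0,0,-90,0]' ; python3 -c "
from h import *
to(602.6,-38.8,260,106.8)"
```

```text
t: 11.32
eef_pos: [478.0, -393.5, 261.4]
tool_rot: [-3.138, 0.006, 2.891]
contact_force: [1.5, -0.9, -2.0]
gripper_width: 0.553
t11.32 pos [ 478.  -393.5  261.4] yaw165.7 tilt 0.41 F [ 1.5 -0.9 -2. ] w0.55 -> shift [-32.8 374.6   0.5] spin 1.027
```

```bash
python3 -m handwheel '[-2,20,0,0.07, -4,45,0,0.15, -7,75,0,0.25, -9,107,0,0.35, -12,140,0,0.46]' ; python3 -c "
from h import *
to(602.6,-38.8,260,106.8)"
```

```text
t: 11.73
eef_pos: [521.7, -258.0, 254.9]
tool_rot: [-3.141, -0.003, 2.425]
contact_force: [-0.1, 0.5, -3.7]
gripper_width: 0.553
t11.73 pos [ 521.7 -258.   254.9] yaw139.0 tilt 0.2 F [-0.1  0.5 -3.7] w0.55 -> shift [ 83.  218.5  -5. ] spin 0.561
```

```bash
python3 -m handwheel '[12,33,-3,0.12, 24,65,-5,0.24, 36,97,-5,0.36, 46,125,-5,0.46, 55,148,-5,0.561]' ; python3 -c "
from h import *
to(602.6,-38.8,260,106.8)"
```

```text
t: 12.15
eef_pos: [577.1, -109.1, 260.0]
tool_rot: [-3.139, -0.002, 1.866]
contact_force: [0.9, -0.3, -2.8]
gripper_width: 0.551
t12.15 pos [ 577.1 -109.1  260. ] yaw106.9 tilt 0.18 F [ 0.9 -0.3 -2.8] w0.55 -> shift [59.8 44.9  0. ] spin 0.002
```

```bash
python3 -m handwheel '[18,13,0,0, 38,28,5,0, 52,39,15,0, 59,44,30,0, 60,45,45,0]' ;python3 -m handwheel '[0,0,2,0, 0,0,2,0, 0,0,2,0]'; python3 -c "
from h import *
to(602.6,-38.8,212,106.8)
save('scene','s15.png',(310,180,550,380),3.3);save('top','t15.png',(90,120,320,290),3.4)"
```

```text
t: 12.57
eef_pos: [602.4, -38.8, 214.8]
tool_rot: [-3.14, -0.001, 1.872]
contact_force: [-0.2, -0.2, -3.0]
gripper_width: 0.553
t: 12.82
eef_pos: [602.3, -41.2, 214.4]
tool_rot: [-3.14, -0.001, 1.87]
contact_force: [0.4, 1.2, -2.7]
gripper_width: 0.554
t12.82 pos [602.3 -41.2 214.4] yaw107.1 tilt 0.09 F [ 0.4  1.2 -2.7] w0.55 -> shift [2.2 0.9 2.4] spin 0.006
```

View pics/s15.png

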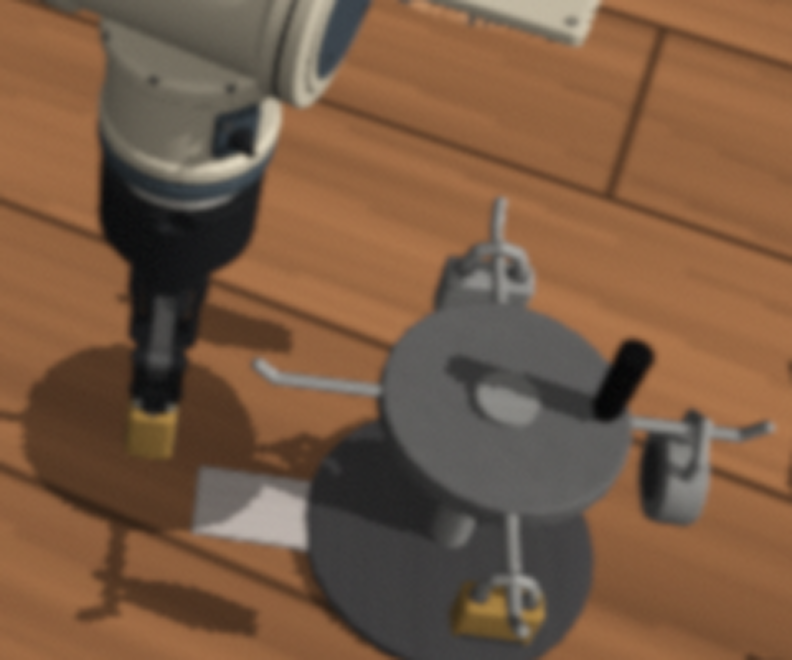

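View pics/t15.png

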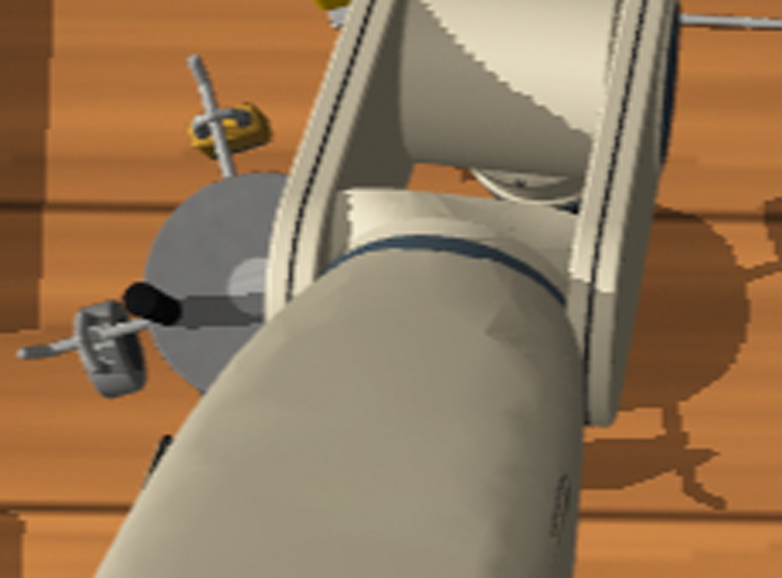

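```bash
python3 -m handwheel '[8,1,2,0, 20,1,2,0, 32,1,2,0, 42,1,2,0, 47,1,2,0]' ; python3 -c "
from h import *
to(579.5,37.8,212,106.8)
save('scene','s16.png',(340,220,480,340),5.5)"
```

```text
t: 13.33
eef_pos: [589.1, 6.2, 213.3]
tool_rot: [-3.141, -0.0, 1.871]
contact_force: [0.5, 0.1, -3.7]
gripper_width: 0.551
t13.33 pos [589.1   6.2 213.3] yaw107.2 tilt 0.03 F [ 0.5  0.1 -3.7] w0.55 -> shift [33.   0.2  1.3] spin 0.007
```

View pics/s16.png

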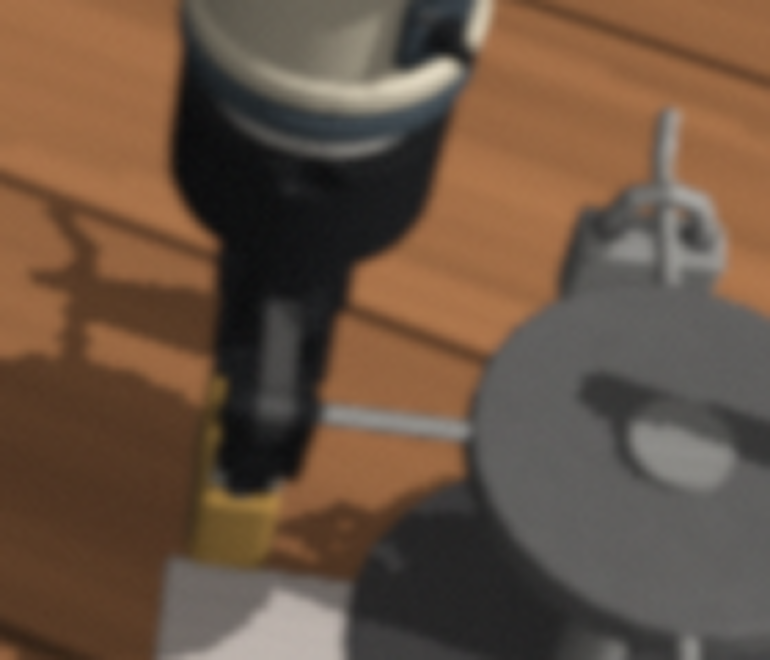

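```bash
python3 -m handwheel '[6,0,1,0, 15,0,1,0, 24,0,1,0, 31,0,1,0, 33,0,1,0]' ; python3 -c "
from h import *
to(579.5,37.8,182,106.8)
save('scene','s17.png',(340,220,480,340),5.5)"
```

```text
t: 13.8
eef_pos: [579.6, 37.0, 212.1]
tool_rot: [-3.141, -0.0, 1.871]
contact_force: [0.6, 0.5, -2.8]
gripper_width: 0.548
t13.80 pos [579.6  37.  212.1] yaw107.2 tilt 0.03 F [ 0.6  0.5 -2.8] w0.55 -> shift [ 0.7  0.1 30.1] spin 0.007
```

View pics/s17.png

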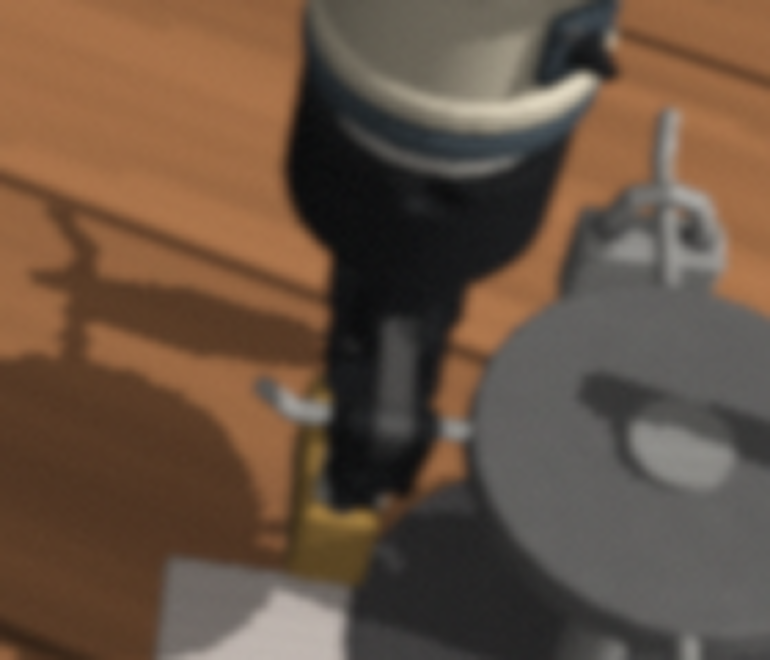

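```bash
python3 -m handwheel '[0,0,5,0, 0,0,12,0, 0,0,19,0, 0,0,24,0, 0,0,25,0]' ; python3 -m handwheel '[0,0,1,0, 0,0,1,0, 0,0,2,0]' ; python3 -m handwheel '[0,0,1,0, 0,0,1,0]'; python3 -m handwheel '[0,0,1,0, 0,0,1,0]'
```

```text
t: 14.27
eef_pos: [579.4, 35.5, 185.4]
tool_rot: [-3.139, -0.001, 1.87]
contact_force: [0.3, 0.1, -3.5]
gripper_width: 0.55
t: 14.52
eef_pos: [580.4, 35.8, 185.3]
tool_rot: [3.141, 0.0, 1.87]
contact_force: [-0.3, -0.7, -3.4]
gripper_width: 0.552
t: 14.68
eef_pos: [580.2, 35.8, 184.2]
tool_rot: [3.141, 0.0, 1.87]
contact_force: [-0.6, -0.1, -3.3]
gripper_width: 0.553
t: 14.85
eef_pos: [580.1, 35.9, 183.1]
tool_rot: [3.141, 0.0, 1.87]
contact_force: [-0.6, -0.6, -3.1]
gripper_width: 0.555
```

```bash
python3 -m handwheel '[0,0,1,0, 0,0,1,0]' ; python3 -m handwheel '[0,0,1,0, 0,0,1,0]' ; python3 -m handwheel '[0,0,1,0, 0,0,1,0]' | grep -v rot; python3 -c "
from h import *
save('scene','s18.png',(340,220,480,340),5.5)"
```

```text
t: 15.02
eef_pos: [580.4, 35.9, 182.6]
tool_rot: [3.141, 0.0, 1.87]
contact_force: [-0.9, 0.0, 0.8]
gripper_width: 0.552
t: 15.18
eef_pos: [581.0, 36.0, 182.3]
tool_rot: [3.139, 0.0, 1.87]
contact_force: [-0.9, -0.4, 6.5]
gripper_width: 0.551
t: 15.35
eef_pos: [581.7, 36.2, 182.1]
contact_force: [-2.4, 1.9, 11.5]
gripper_width: 0.551
```

View pics/s18.png

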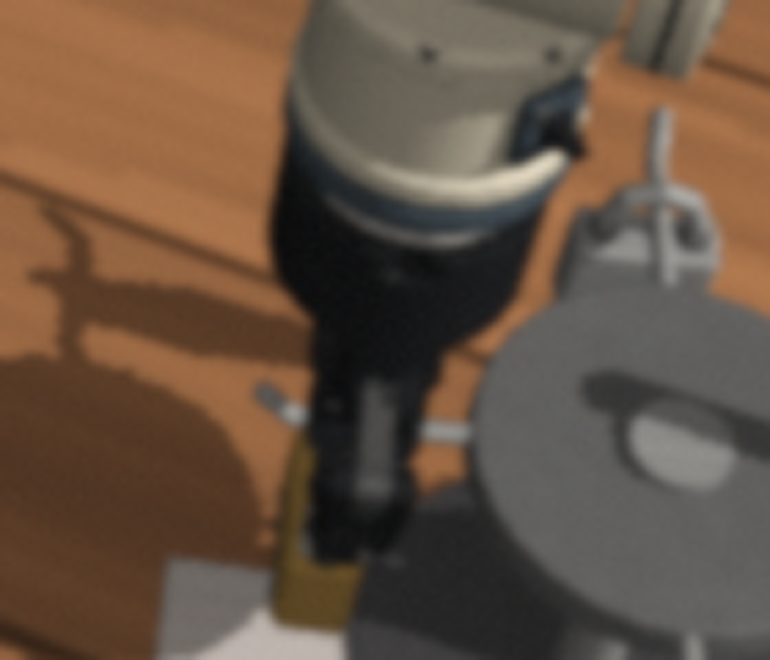

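```bash
python3 -m handwheel '[0,0,-1.5,0, 0,-1,-1.5,0, 0,-2,-1.5,0, 0,-3,-1.5,0, 0,-3,-1.5,0]'
python3 - <<'E'
from h import *
np.set_printoptions(precision=1,suppress=True)
save('scene','s19.png',(320,200,560,400),3.3)
E
```

```text
t: 15.82
eef_pos: [577.8, 35.0, 182.3]
tool_rot: [3.14, 0.0, 1.87]
contact_force: [0.2, 1.1, 7.2]
gripper_width: 0.554
```

View pics/s19.png

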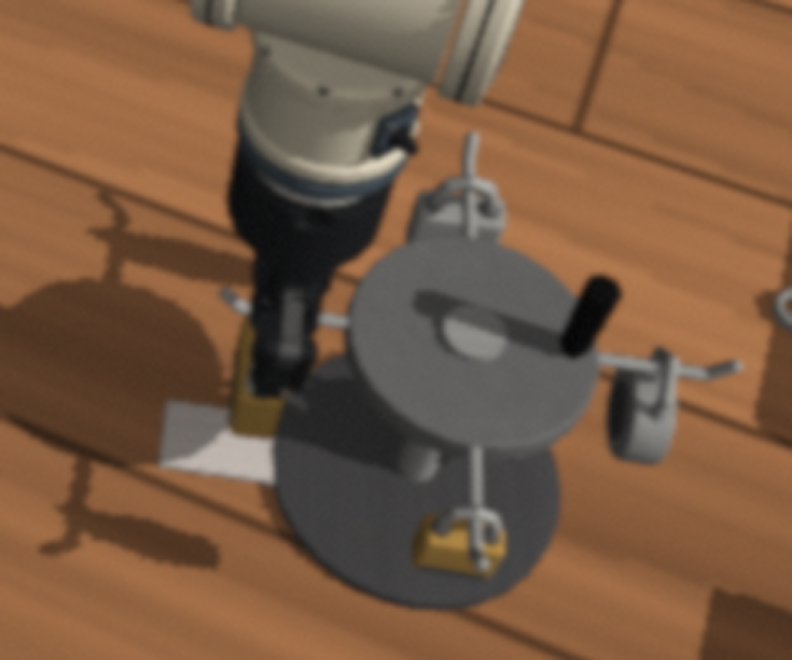

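```bash
cat > a.py <<'E'
from h import *
def hookang(s,S,P):
    ang=lambda a,b:np.degrees(np.arctan2(*(a-b)[[1,0]]))
    w=[atz(s,S(*p),161) for p in P]
    print([x.round(1)[:2] for x in w],ang(w[0],w[1]),ang(w[2],w[3])+90 if w[2][0]<w[3][0] else ang(w[2],w[3])-90,(sum(w)/4).round(1))
E
python3 - <<'E'
from a import *
s=eyes.get_image("scene")
hookang(s,lambda u,v:((u+.5)/3.3-.5+320,(v+.5)/3.3-.5+200),((227,296),(738,367),(473,138),(484,563)))
hookang(s,lambda u,v:((u+.5)/3.3-.5+310,(v+.5)/3.3-.5+180),((262,364),(769,430),(502,204),(520,630)))
E
```

```text
[array([588.7,  10.5]), array([515.8, 260.2]), array([427.4,  98.8]), array([675.7, 170.7])] -73.71177941556753 -73.85315261193611 [551.9 135.  161. ]
[array([589.4,  11.9]), array([514.4, 259. ]), array([428.4,  96.7]), array([675.6, 172.1])] -73.10638737988002 -73.05109407046356 [552.  134.9 161. ]
```

```bash
python3 -m handwheel '[0,0,-1,0, 0,0,-1.5,0, 0,0,-1.5,0]'; python3 -m handwheel '[0,0,0,0, 0,0,0,0, 0,0,0,0, 0,0,0,0, 0,0,0,0]' -0.6; python3 -c "
from h import *
save('scene','s20.png',(320,200,560,400),3.3)"
```

```text
t: 16.17
eef_pos: [577.0, 34.9, 182.8]
tool_rot: [-3.141, -0.0, 1.87]
contact_force: [0.0, 0.6, -0.7]
gripper_width: 0.55
t: 16.58
eef_pos: [577.2, 35.0, 183.0]
tool_rot: [-3.141, -0.0, 1.87]
contact_force: [-1.1, 0.0, -1.1]
gripper_width: 0.8
```

View pics/s20.png

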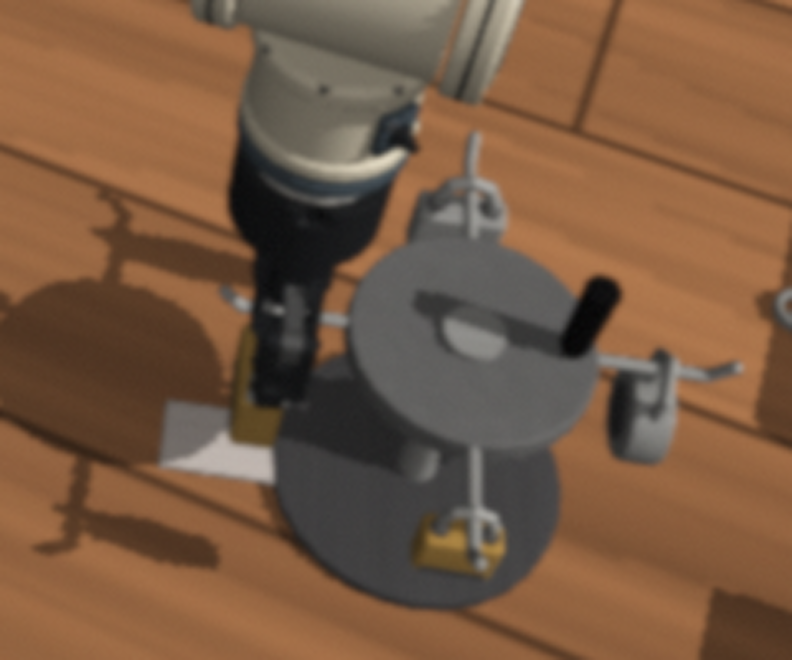

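```bash
python3 -m handwheel '[0,0,0,0, 0,0,0,0, 0,0,-6,0, 0,0,-14,0, 0,0,-24,0]' -0.85; python3 -m handwheel '[0,0,-15,0, 0,0,-35,0, 0,0,-60,0, 0,0,-90,0, 0,0,-110,0]'; python3 -c "
from h import *
save('scene','s21.png',(320,200,560,400),3.3)"
```

```text
t: 17.05
eef_pos: [577.1, 34.9, 207.6]
tool_rot: [-3.141, -0.0, 1.87]
contact_force: [-0.3, 0.5, 0.5]
gripper_width: 0.926
t: 17.47
eef_pos: [577.9, 35.0, 320.9]
tool_rot: [3.138, 0.001, 1.87]
contact_force: [0.6, -0.1, 0.5]
gripper_width: 0.924
```

View pics/s21.png

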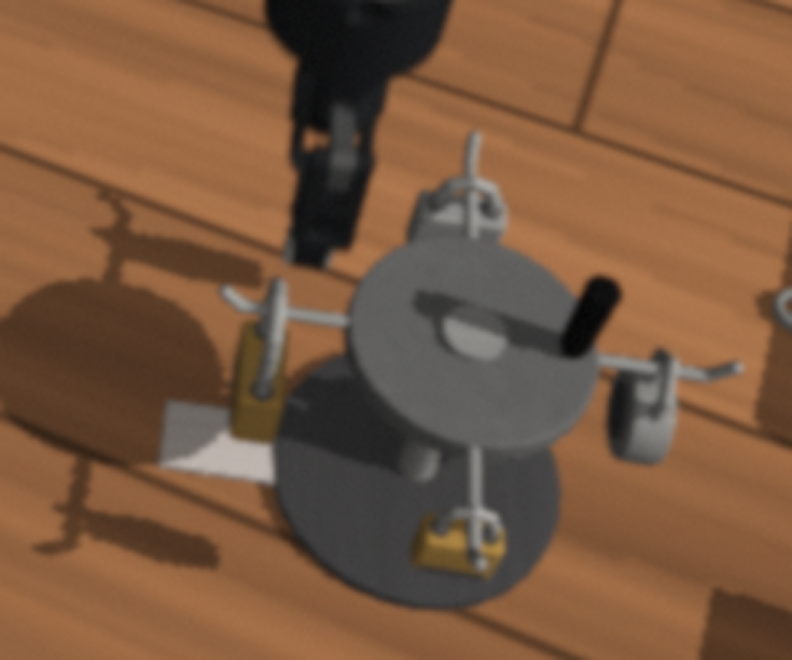

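Hanging on the hook. I'll move the arm away, let it settle, and check the angle from both cameras.

```bash
python3 -m handwheel '[-40,0,-10,0, -80,0,-10,0, -120,0,-10,0, -160,0,-10,0, -200,0,-10,0]'; python3 -m handwheel '[-30,0,0,0, -60,0,0,0, -80,0,0,0, -80,0,0,0, -80,0,0,0]';python3 -m handwheel '[0,0,0,0, 0,0,0,0, 0,0,0,0, 0,0,0,0, 0,0,0,0]'; python3 -c "
from h import *
save('scene','s22.png',(320,200,560,400),3.3);save('top','t22.png',(60,100,300,300),3.2)"
```

```text
t: 17.93
eef_pos: [636.5, -157.9, 328.5]
tool_rot: [3.14, 0.001, 1.87]
contact_force: [1.1, 0.5, 0.3]
gripper_width: 0.928
t: 18.35
eef_pos: [659.7, -233.5, 327.5]
tool_rot: [3.141, -0.0, 1.868]
contact_force: [0.5, 1.1, 0.8]
gripper_width: 0.927
t: 18.77
eef_pos: [659.8, -231.8, 327.3]
tool_rot: [3.142, 0.0, 1.871]
contact_force: [0.6, 0.2, 0.2]
gripper_width: 0.925
```

View pics/s22.png

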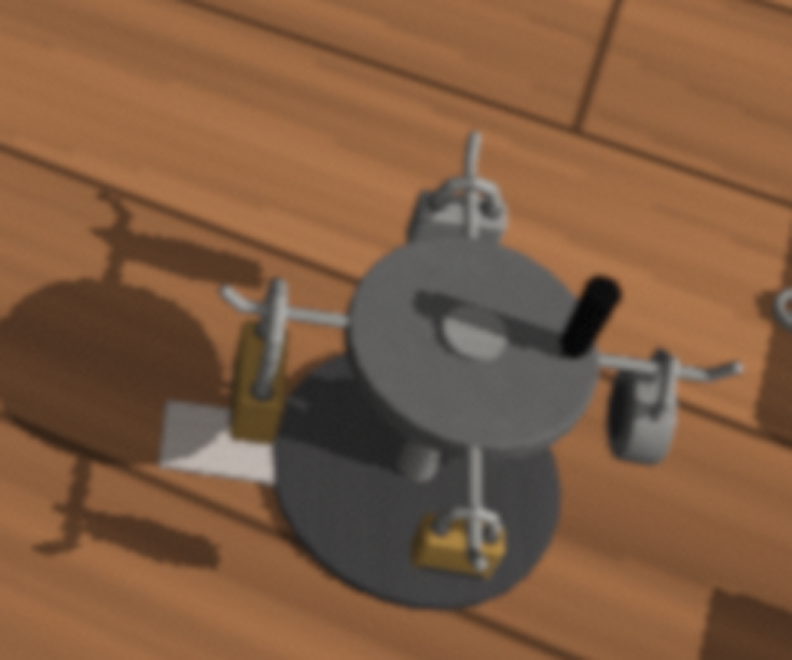

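View pics/t22.png

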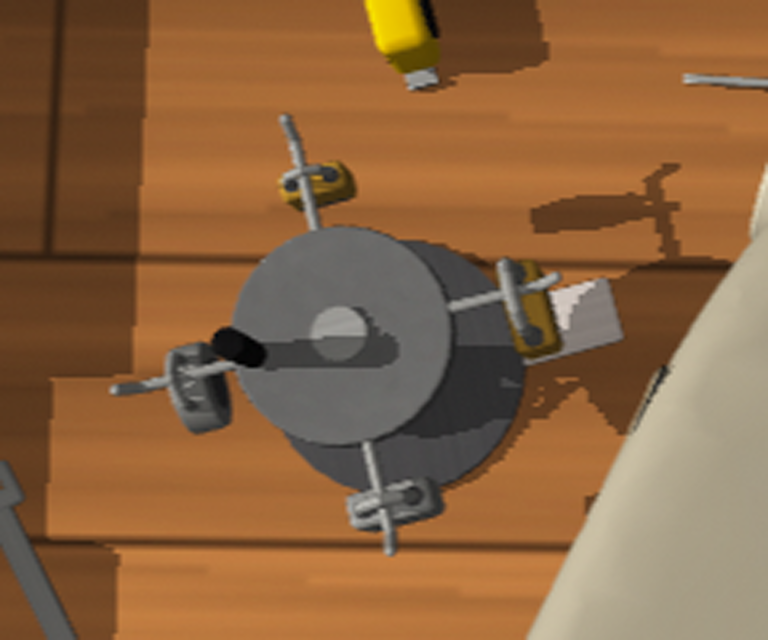

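Run:
```python
from a import *
s=eyes.get_image("scene");t=eyes.get_image("top")
hookang(s,lambda u,v:((u+.5)/3.3-.5+320,(v+.5)/3.3-.5+200),((227,294),(739,368),(474,138),(480,564)))
T=lambda u,v:((u+.5)/3.2-.5+60,(v+.5)/3.2-.5+100)
hookang(t,T,((557,278),(116,389),(286,119),(390,550)))
ang=lambda a,b:np.degrees(np.arctan2(*(a-b)[[1,0]]))
e=[atz(t,T(*p),3) for p in((606,279),(622,338))]
print("tab",ang(sum(e)/2,np.r_[549.9,133,3]))
```

```text
[array([587.5,  10.1]), array([516.1, 260.7]), array([427.2,  99.3]), array([677. , 169.1])] -74.10139739832073 -74.38692689076782 [552.  134.8 161. ]
[array([584.2,   7.1]), array([515.6, 258.7]), array([675.6, 167.3]), array([425.2,  98.4])] -74.75095347248072 -74.60320107461925 [550.2 132.9 161. ]
tab -73.72484489011312
```

```bash
python3 -c "
from h import *
s=save('scene','s23.png',(320,200,560,400),3.3)
a=cv2.imread('pics/s22.png').astype(int);b=cv2.imread('pics/s23.png').astype(int);print('max change',abs(a-b).max(),abs(a-b).mean(),ctrl.state()['t'])
print(ctrl.close_job())"
```

```text
max change 6 0.6610467044179166 19.0167
the job is handed in; nothing more can be done
None
```

The large long-shackle padlock now hangs by its shackle on the hook that was empty, and that hook points out above the tab. I handed the job in at about 19 s of the 54 s allowed.

**Turning the carousel:** I gripped the knob from above and carried it round by about 161°, then let go. The highest reading I saw on the wrist was about 15 N.

**Hanging the padlock:** I picked up the brass padlock with the steel shackle, and the orange, purple and turquoise look-alikes were left alone. I brought the shackle over the hook's tip and lowered it until it rested on the bar.

**One correction:** pressing down on the bar turned the carousel by an estimated 1.5°. I swung it back with the padlock still held, then opened the gripper and moved the arm away.

**Last checks:**
- **Alignment:** the scene camera put the hook at about -74.2° and the top camera at about -74.7°, against -73.7° for the tab. That leaves the hook about 0.5 to 1° off the tab's middle line, which is close to what these pixel readings can resolve.
- **Hanging still:** both cameras showed the padlock on the hook above the tab. Two scene pictures taken about 0.2 s apart showed no visible movement.
- **Robot clear:** the arm was well away and the wrist force was near zero.

No check failed. The two cameras differed by about 2 mm on where the turning axis is, which is within the stated calibration.

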